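Make up two repair kits

TASK

Make up the parts kits for two board repairs: put the large can capacitor and the heat sink in the tray with two compartments, and the small can capacitor, the copper coil and the steel port block in the tray with three compartments. Stand each part upright in the middle of a compartment of its own (any free compartment of the right tray will do). Leave the transformer standing where it is.

Things in the scene. Friction and masses are not known exactly. Their poses are not given: they have to be found in the camera images.
- tray2: The shorter kit tray, with two compartments: shallow grey plastic, 93 x 183 x 8 mm. Fixed to the bench. Origin: centre of its underside; y runs along its length, x across, z up. The floor is 3 mm thick, so a part stands 3 mm above the bench; rim and dividers are 3 mm thick and 8 mm high over the bench. Compartments are 87 x about 87 mm inside, centres at y = -45 and +45 mm, x = 0.
- tray3: The longer kit tray, with three compartments: shallow grey plastic, 93 x 273 x 8 mm. Fixed to the bench. Origin: centre of its underside; y runs along its length, x across, z up. The floor is 3 mm thick, so a part stands 3 mm above the bench; rim and dividers are 3 mm thick and 8 mm high over the bench. Compartments are 87 x about 87 mm inside, centres at y = -90, 0 and +90 mm, x = 0.
- bigcap_mid (a point): The large can capacitor: dark upright cylinder with a bare aluminium top, 35 mm diameter, 50 mm tall, 40 to 85 g. The point is its centre, half-way up; z points up out of its top when it stands as at the start. It stands upright on the bench at the start.
- smallcap_mid (a point): The small can capacitor: same look, 22 mm diameter, 42 mm tall, 17 to 35 g. The point is its centre, half-way up; z points up out of its top when it stands as at the start. It stands upright on the bench at the start.
- heatsink_mid (a point): The heat sink: bare aluminium block of upright fins, a comb pattern from above; 40 mm along its x, 30 mm along its y, 45 mm tall, 55 to 115 g. Either pair of sides can be gripped. The point is its centre, half-way up; z points up out of its top when it stands as at the start. It stands upright on the bench at the start.
- choke_mid (a point): The coil (choke): an upright ring wound with copper, 38 mm across and 16 mm thick (thickness along its x), on a black foot 26 mm (x) by 36 mm (y) by 6 mm high; 42 mm tall in all, 40 to 85 g. Grip it across its thickness, along its x, above the foot; its flat sides run up to the top, centred 23 mm above its underside. The point is its centre, half-way up; z points up out of its top when it stands as at the start. It stands upright on the bench at the start.
- port_mid (a point): The port block: a plain steel-shelled connector box, 30 mm along its x, 22 mm along its y, 40 mm tall, with dark sockets in its -x side; 28 to 56 g. The point is its centre, half-way up; z points up out of its top when it stands as at the start. It stands upright on the bench at the start.
- transformer_mid (a point): The spare transformer, not wanted in either kit: dark steel core 14 mm (x) by 42 mm (y) by 36 mm tall around a tan coil 34 mm (x) by 26 mm (y); 120 g. The point is its centre, half-way up; z points up out of its top when it stands as at the start. It stands upright on the bench at the start.
Things that resemble listed ones, but are neither listed nor needed, are in the scene too. Leave any pink or turquoise look-alike of the part that bears bigcap_mid alone. There is more than one size of the part that bears choke_mid; the job needs the smallest.

How it is judged:
By the outcome, as a careful person would: the job done as asked, in the order asked, and still so for the second after the job is handed in, with the robot touching nothing.
It also fails if it takes over 118 s, if anything falls off the work surface, if the arm or the gripper's body presses on something with over 40 N, if the wrist force passes 120 N, or if a joint passes its speed limit or range.

ROBOT

A 7-joint arm with a two-finger parallel gripper is mounted at the origin on the work surface. World frame = base frame: x ahead of the robot, y to its left, z up, the work surface at z = 0. Lengths are in m, angles in rad, forces in N, time in s.
With the tool pointing down it reaches from about 0.4 to 0.9 m from the base axis. Payload 5.6 kg.
Tool frame: the origin (TCP) lies midway between the tips of the shut fingers; the grasp point (between the pads) lies 19 mm behind it; z points along the fingers, y is the direction in which the jaws open and shut (so a half turn about z gives the same grasp; the last joint's range is limited). The gripper opens to 92 mm and grips with 3 to 60 N. Pads are 20 mm wide; open, the fingers measure 128 mm over their backs; the gripper's body (75 mm by 189 mm) begins 69 mm behind the grasp point.
Start: joints at [1.123, 0.468, -0.012, 1.603, 0.006, 1.071, -0.056], TCP at [0.256, -0.597, 0.215] pointing down, gripper open.
Joint ranges: [-2.53, 2.53], [-0.31, 2.02], [-1.57, 1.55], [0.28, 2.44], [-1.29, 4.43], [0.15, 1.84], [-2.92, 2.92]. Speed limits (rad/s): [2.57, 2.57, 3.14, 3.14, 3.14, 3.14, 3.14].

INTERFACE

Orientations are given as a 3x3 rotation matrix whose columns are the frame's x, y, z axes.
In Python, from cell import telemetry, vision, job gives the robot as it stands. The module is installed in compiled form; this text tells all that it offers.
- The arm moves only by the tool arm_command, never from a script. Its argument "motion" is a list of rows, each a list of 3 entries, a list of its own where there are three numbers: the opening, from 0 (shut) to 1 (fully open), then the shift along the tool's x, y, z normalised to -1 to 1, where 1 is 0.3 m, then the turn about the tool's z normalised to -1 to 1, where 1 is pi/4 rad. In form: [[claw, [dx, dy, dz], twist], ...]. A call has 1 to 12 rows; each row is the pose to reach, as a shift and turn from the pose commanded when the call began, along the tool's axes at that moment; what a row does not reach only later rows make up. A row lasts 1/12 s, in which the tool goes at most 41.7 mm and 7.16 degrees, less where a joint would pass 70% of its speed; a pose out of reach is approached as far as the arm can. A call with a number of a shift or a turn outside -1 to 1 is refused whole. A call with a gripper value outside its range is refused whole. The fingers move at their own pace and stop on an object; "grip_force" is the grip in N (left out, the last holds). Time passes only in rows, so rows that repeat a pose let the fingers close. It gives the time, the measured TCP pose, the force and the opening at its end, in the units of the state.
- telemetry.sense(): the state, without advancing time (a new reading comes with each control period).
- vision.grab_frame(name): name is "side" or "top"; returns the picture (480x640x3 uint8, red, green, blue); there is no depth.
- vision.camera_model(name): a dict with "fov_y" (degrees; the focal length in pixels is half the picture's height over the tangent of half this angle, whatever the lens; pixels are square), "cx", "cy" (the principal point, pixels), "k1" (the pictures are not rectified: a ray, as slopes to the right and down, at radius r is drawn at 1 + k1 r^2 times it, then the intrinsics apply), "world_from_camera" (4x4, takes a point from camera to world coordinates). Camera axes: x right, y down, z forward; pixel columns grow to the right and rows downward; lengths in m; the calibration is good to about 2 mm. A picture is of the moment at which its call begins. camera_model takes no time and is no camera call.
- job.job_done(): hands the job in, once; it reports no verdict.
The state is a dict: "time": time; "joints": joint angles; "dq": joint speeds; "tau": joint torques, N m; "eef_pos": TCP position; "tcp_rot": TCP orientation; "wrist_force": force on the tool from outside, world axes, zero at the start; "ft_torque": the same for the moment, N m; "grip_width": finger opening in m.
Only numpy, scipy, OpenCV 4.12 (cv2) and the standard library are available. Lean on these libraries where they do the work, as an engineer would, in place of code of your own. Each camera call takes 0.05 s, during which the arm holds its last target.

## Working session

There is one attempt and no reset: what is moved stays moved. The work goes in short steps, Python scripts to look and compute and a tool call to move; the robot and the scene stay as the last step left them, time stands still between calls to the robot, and variables do not carry over. Pictures are saved under pics/ and viewed, and the job is handed in when it is done.

Besides the shell and the picture viewer there is one more tool, called after "Call:" as name(argument=value, ...), one argument or row to a line, values as JSON. arm_command: Moves the arm, as the interface text tells. Scaled input: -1 to 1 covers 0.3 m each way for a shift and pi/4 rad each way for a turn. Its arguments: {"type":"object","properties":{"motion":{"type":"array","items":{"type":"array"}},"grip_force":{"type":"number"}},"required":["motion"]}

```bash
mkdir -p pics; ls
cat > h.py <<'E'
import numpy as np, cv2
from cell import telemetry, vision, job
E
python3 - <<'E'
from h import *
for n in("top","side"):
    im=vision.grab_frame(n); cv2.imwrite(f"pics/{n}0.png",im[:,:,::-1]); print(n,vision.camera_model(n))
s=telemetry.sense()
for k,v in s.items(): print(k,np.round(v,4).tolist())
E
```

```text
pics
top {'fov_y': 56.98307135193801, 'cx': 318.91389804262474, 'cy': 235.71925921629446, 'k1': -0.1081419349132531, 'world_from_camera': array([[ 0.00499403, -0.98577408,  0.16800156,  0.39876739],
       [-0.99927228, -0.01127266, -0.03643952,  0.01895565],
       [ 0.03781496, -0.16769732, -0.98511301,  0.75305467],
       [ 0.        ,  0.        ,  0.        ,  1.        ]])}
side {'fov_y': 47.63515414576227, 'cx': 314.8958270542286, 'cy': 243.43110518766966, 'k1': 0.0021408405211732393, 'world_from_camera': array([[-0.96864927, -0.17854382,  0.17274458,  0.3399022 ],
       [-0.24802669,  0.73472984, -0.63139118,  0.59373806],
       [-0.01418961, -0.65444187, -0.75597916,  0.74456825],
       [ 0.        ,  0.        ,  0.        ,  1.        ]])}
time 0.1
joints [1.123, 0.4683, -0.0116, 1.6036, 0.006, 1.0714, -0.0563]
dq [-0.0008, -0.0009, -0.0008, -0.0035, -0.0008, 0.0, 0.0008]
tau [0.001, -52.1644, -0.0123, -24.4363, -0.0568, 0.0141, 0.0]
eef_pos [0.2558, -0.597, 0.2137]
tcp_rot [[0.9192, 0.3938, -0.0007], [0.3938, -0.9192, 0.0014], [-0.0001, -0.0016, -1.0]]
wrist_force [-0.779, -0.3043, 0.0438]
ft_torque [0.0509, 0.0342, 0.0328]
grip_width 0.0922
```

View pics/top0.png

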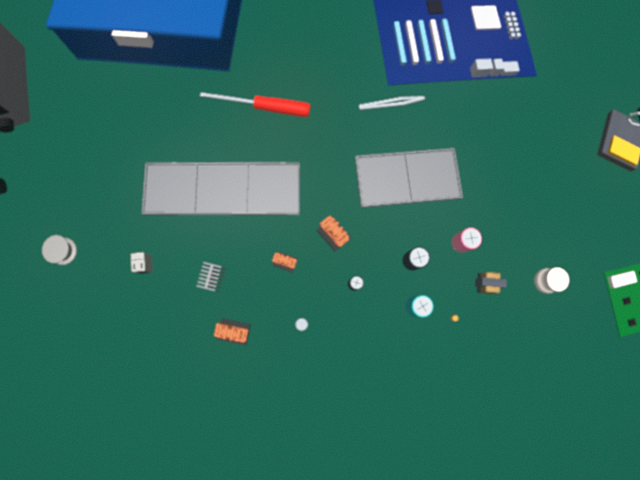

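View pics/side0.png

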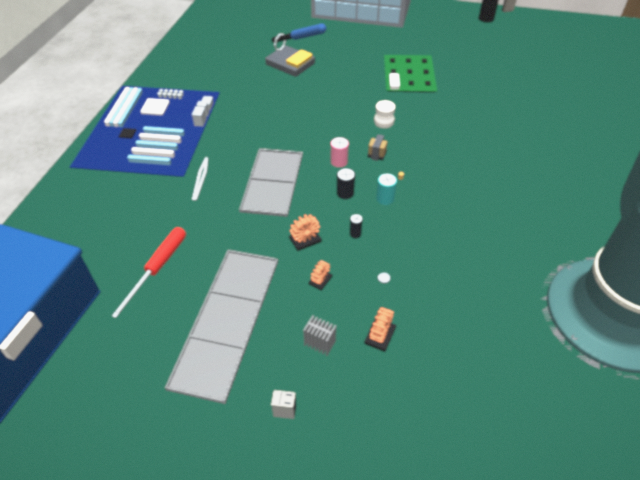

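Run:
```python
import cv2
a=cv2.imread("pics/top0.png"); c=a[140:350,110:310]; cv2.imwrite("pics/c1.png",cv2.resize(c,None,fx=2.8,fy=2.8,interpolation=3))
c=a[140:330,310:580]; cv2.imwrite("pics/c2.png",cv2.resize(c,None,fx=2.8,fy=2.8,interpolation=3))
a=cv2.imread("pics/side0.png"); c=a[120:430,240:420]; cv2.imwrite("pics/c3.png",cv2.resize(c,None,fx=1.9,fy=1.9,interpolation=3))
```

```text
(no output)
```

View pics/c1.png

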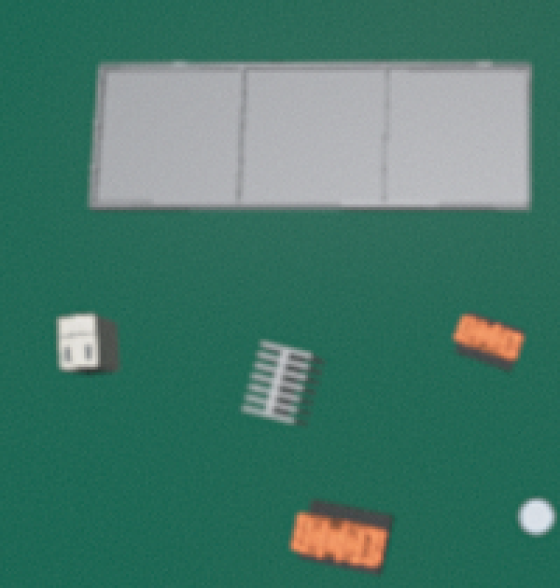

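View pics/c2.png

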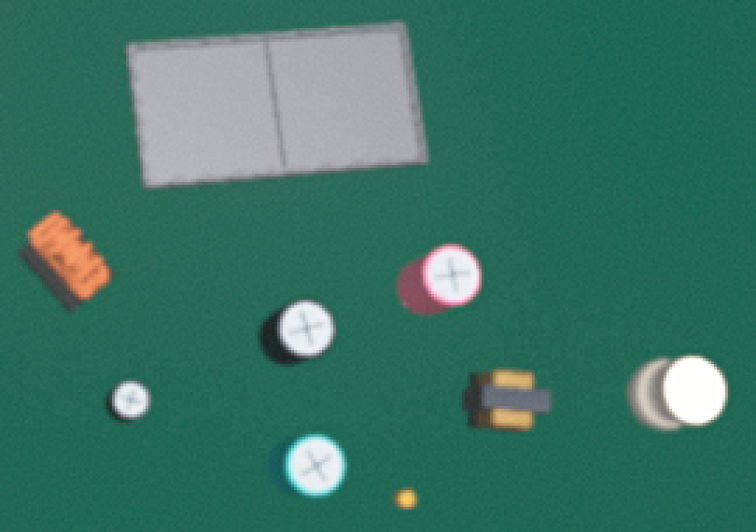

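View pics/c3.png

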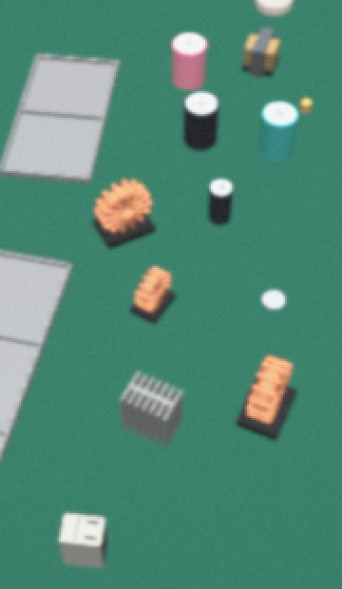

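```bash
cat >> h.py <<'E'
def K(c):
    f=240/np.tan(np.radians(c["fov_y"]/2)); return np.array([[f,0,c["cx"]],[0,f,c["cy"]],[0,0,1]])
def cast(n,px,z):
    c=vision.camera_model(n); px=np.array(px,float).reshape(-1,1,2)
    u=cv2.undistortPoints(px,K(c),np.array([c["k1"],0,0,0,0.]))[:,0]
    T=c["world_from_camera"]; d=np.c_[u,np.ones(len(u))]@T[:3,:3].T; o=T[:3,3]
    return o+d*((z-o[2])/d[:,2])[:,None]
def proj(n,P):
    c=vision.camera_model(n);T=np.linalg.inv(c["world_from_camera"])
    return cv2.projectPoints(np.array(P,float).reshape(-1,3),cv2.Rodrigues(T[:3,:3])[0],T[:3,3],K(c),np.array([c["k1"],0,0,0,0.]))[0][:,0]
def blob(mask,seed,r=40):
    m=mask.astype(np.uint8); n,l,st,ce=cv2.connectedComponentsWithStats(m)
    best=min(range(1,n),key=lambda i:np.hypot(*(ce[i]-seed)) if st[i,4]>15 else 1e9)
    c=max(cv2.findContours((l==best).astype(np.uint8),0,1)[0],key=cv2.contourArea)
    return c[:,0,:].astype(float),ce[best],st[best]
def rect(P):
    (c,wh,a)=cv2.minAreaRect((P[:,:2]*1000).astype(np.float32)); return np.round(c,1),np.round(wh,1),round(a,1)
E
cat > m.py <<'E'
from h import *
import sys
for n,S in (("top",dict(big=(419,258,.05),small=(357,283,.042),port=(138,262,.04),pink=(470,238,.05),turq=(422,306,.05))),
          ("side",dict(big=(346,175,.05),small=(356,218,.042),port=(284,397,.04)))):
    im=cv2.cvtColor(cv2.imread(f"pics/{n}0.png"),cv2.COLOR_BGR2RGB).astype(int)
    for k,(u,v,z) in S.items():
        m=im.min(2)>(140 if k!="port" else 165)
        c,ce,st=blob(m,(u,v)); P=cast(n,c,z)
        print(n,k,ce.round(1),st.tolist(),rect(P))
    r,g,b=im[:,:,0],im[:,:,1],im[:,:,2]
    for k,(u,v) in (dict(c1=(285,261),c2=(335,232),c3=(231,332)) if n=="top" else dict(c1=(320,272),c2=(306,230),c3=(382,325))).items():
        c,ce,st=blob((r>170)&(b<140)&(r>g+50),(u,v)); print(n,k,ce.round(1),rect(cast(n,c,.042)))
    hs=(209,277) if n=="top" else (320,328)
    m=((im.max(2)-im.min(2))<28)&(im.mean(2)>(100)); m=cv2.morphologyEx(m.astype(np.uint8),cv2.MORPH_CLOSE,np.ones((3,3)))
    c,ce,st=blob(m,hs); print(n,"hs",ce.round(1),rect(cast(n,c,.045)))
    for k,sd in (dict(t3=(222,188),t2=(408,178)) if n=="top" else dict(t3=(225,325),t2=(273,181))).items():
        c,ce,st=blob(cv2.morphologyEx((((im.max(2)-im.min(2))<35)&(im.mean(2)>85)).astype(np.uint8),cv2.MORPH_CLOSE,np.ones((5,5))),sd); print(n,k,ce.round(1),rect(cast(n,c,.008)))
        q=cv2.boxPoints(cv2.minAreaRect(c.astype(np.float32))); print(q.round(0).tolist())
E
python3 m.py
```

```text
top big [419.1 256.9] [410, 248, 19, 19, 289] (array([ 485.5, -170. ]), array([29.9, 29.7]), 88.4)
top small [356.4 282.2] [351, 276, 12, 13, 122] (array([445. , -68.4]), array([17.8, 19.3]), 89.7)
top port [137.4 261.6] [131, 253, 14, 19, 226] (array([473.9, 287.6]), array([29.5, 21.6]), 4.1)
top pink [471.1 237.6] [461, 228, 21, 20, 328] (array([ 518.6, -259.3]), array([31.9, 34.5]), 0.5)
top turq [422.5 305.7] [413, 296, 20, 20, 304] (array([ 407. , -173.8]), array([30.6, 30. ]), 44.9)
top c1 [284.2 260. ] (array([479.8,  48.5]), array([36.4, 15.9]), 72.1)
top c2 [334.5 230.6] (array([529.2, -33.1]), array([50.6, 24.6]), 41.1)
top c3 [230.6 332.7] (array([363.5, 131.4]), array([50.6, 21.8]), 78.5)
top hs [209.1 276.1] (array([452.3, 168.2]), array([30.4, 40.9]), 77.1)
top t3 [221.2 188.1] (array([608.5, 163.5]), array([ 97.4, 274. ]), 0.8)
[[142.0, 214.0], [142.0, 160.0], [299.0, 161.0], [299.0, 215.0]]
top t2 [407.8 177.1] (array([ 634.4, -167.8]), array([ 96.7, 186. ]), 6.2)
[[354.0, 155.0], [458.0, 146.0], [463.0, 198.0], [359.0, 208.0]]
side big [345.6 173.8] [337, 168, 18, 13, 174] (array([ 485. , -169.8]), array([31.9, 32.9]), 47.0)
side small [355.9 218.1] [350, 214, 13, 9, 89] (array([444.3, -68.3]), array([21.4, 19.6]), 13.6)
side port [282.8 398.5] [271, 390, 24, 18, 348] (array([473.8, 288.8]), array([30.4, 23.1]), 7.2)
side c1 [319.7 272.5] (array([477.6,  64.9]), array([44.1, 21.4]), 78.8)
side c2 [304.2 228. ] (array([528.6, -24.6]), array([57.4, 50.2]), 47.7)
side c3 [380.7 325.4] (array([363.5, 139.8]), array([59.7, 23.3]), 82.1)
side hs [318.7 329.7] (array([453. , 178.8]), array([46.5, 43. ]), 75.9)
side t3 [222.7 327.4] (array([607.6, 165.2]), array([ 96.2, 276.6]), 0.7)
[[164.0, 389.0], [220.0, 237.0], [279.0, 259.0], [222.0, 411.0]]
side t2 [271.5 182.2] (array([ 633.3, -164.1]), array([ 96. , 191.4]), 6.2)
[[238.0, 211.0], [256.0, 140.0], [303.0, 152.0], [286.0, 223.0]]
```

```bash
cat > plan.py <<'E'
# usage: plan.py x y z yaw_jaw(deg or '-') ... in mm ; chain of waypoints from the measured pose
from h import *
import sys
s=telemetry.sense(); p=np.array(s["eef_pos"]); R=np.array(s["tcp_rot"])
print("t",s["time"],"pos",(p*1000).round(1),"jaw",round(np.degrees(np.arctan2(R[1,1],R[0,1])),1),"w",round(s["grip_width"]*1000,1),"F",np.round(s["wrist_force"],1))
a=sys.argv[1:]
for i in range(0,len(a),4):
    t=np.array([float(q) for q in a[i:i+3]])/1000
    d=R.T@(t-p)
    if a[i+3]=='-': tw=0
    else:
        cur=np.degrees(np.arctan2(R[1,1],R[0,1])); e=(float(a[i+3])-cur+90)%180-90
        tw=-e; 
    print("dist",round(np.linalg.norm(d)*1000),"shift",(d/0.3).round(3).tolist(),"twist",round(tw/45,3))
    th=np.radians(tw); R=R@np.array([[np.cos(th),-np.sin(th),0],[np.sin(th),np.cos(th),0],[0,0,1]]); p=t
E
python3 plan.py 485.3 -170 110 -  485.3 -170 11 -
```

```text
t 0.1 pos [ 255.8 -597.   213.7] jaw -66.8 w 92.2 F [-0.8 -0.3  0. ]
dist 496 shift [1.264, -1.006, 0.347] twist 0.0
dist 99 shift [0.0, 0.001, 0.33] twist 0.0
```

Call:
arm_command(
  motion=[
    [0.65,[0.13,-0.1,0.0],0],
    [0.65,[0.25,-0.2,0.0],0],
    [0.65,[0.38,-0.3,0.0],0],
    [0.65,[0.5,-0.4,0.0],0],
    [0.65,[0.63,-0.5,0.0],0],
    [0.65,[0.76,-0.6,0.0],0],
    [0.65,[0.88,-0.7,0.0],0],
  ],
  grip_force=12,
)

```text
time: 0.68
eef_pos: [0.395, -0.3389, 0.2144]
tcp_rot: [[0.919, 0.394, -0.0], [0.394, -0.919, 0.0], [-0.0, -0.0, -1.0]]
wrist_force: [1.8, -0.7, -0.3]
grip_width: 0.0601
```

Call:
arm_command(
  motion=[
    [0.65,[0.12,-0.09,0.05],0],
    [0.65,[0.22,-0.17,0.15],0],
    [0.65,[0.32,-0.25,0.25],0],
    [0.65,[0.384,-0.306,0.347],0],
    [0.65,[0.384,-0.306,0.347],0],
    [0.65,[0.384,-0.306,0.347],0],
  ],
)

```text
time: 1.18
eef_pos: [0.4635, -0.2066, 0.1075]
tcp_rot: [[0.917, 0.399, -0.005], [0.399, -0.917, 0.004], [-0.003, -0.006, -1.0]]
wrist_force: [-0.5, 0.1, 0.4]
grip_width: 0.0599
```

```bash
python3 plan.py 485.3 -170 110 -  485.3 -170 11 -
```

```text
t 1.1833 pos [ 463.5 -206.6  107.5] jaw -66.5 w 59.9 F [-0.5  0.1  0.4]
dist 43 shift [0.115, -0.083, -0.008] twist 0.0
dist 99 shift [0.001, 0.002, 0.33] twist 0.0
```

Call:
arm_command(
  motion=[
    [0.65,[0.06,-0.04,0],0],
    [0.65,[0.115,-0.083,0],0],
    [0.65,[0.115,-0.083,0],0],
    [0.65,[0.115,-0.083,0],0],
    [0.65,[0.115,-0.083,0],0],
  ],
)

```text
time: 1.6
eef_pos: [0.4857, -0.1764, 0.111]
tcp_rot: [[0.92, 0.392, 0.0], [0.392, -0.92, -0.001], [-0.0, 0.001, -1.0]]
wrist_force: [-0.6, 0.4, -0.0]
grip_width: 0.0598
```

```bash
python3 plan.py  485.3 -170 11 -
```

```text
t 1.6 pos [ 485.7 -176.4  111. ] jaw -66.9 w 59.8 F [-0.6  0.4 -0. ]
dist 100 shift [0.007, -0.021, 0.333] twist 0.0
```

Call:
arm_command(
  motion=[
    [0.65,[0.007,-0.021,0.06],0],
    [0.65,[0.007,-0.021,0.15],0],
    [0.65,[0.007,-0.021,0.24],0],
    [0.65,[0.007,-0.021,0.3],0],
    [0.65,[0.007,-0.021,0.333],0],
    [0.65,[0.007,-0.021,0.333],0],
    [0.65,[0.007,-0.021,0.333],0],
    [0.65,[0.007,-0.021,0.333],0],
  ],
)

```text
time: 2.27
eef_pos: [0.4864, -0.1689, 0.0117]
tcp_rot: [[0.92, 0.393, 0.002], [0.393, -0.92, -0.001], [0.001, 0.002, -1.0]]
wrist_force: [0.7, 0.6, 0.4]
grip_width: 0.0597
```

```bash
cat > snap.py <<'E'
from h import *
import sys
n,o,x0,x1,y0,y1,f=sys.argv[1],sys.argv[2],*[int(v) for v in sys.argv[3:8]]
im=vision.grab_frame(n)[:,:,::-1]; cv2.imwrite(f"pics/{o}_full.png",im)
cv2.imwrite(f"pics/{o}.png",cv2.resize(im[y0:y1,x0:x1],None,fx=f,fy=f,interpolation=3))
E
python3 plan.py  485.3 -170 11 -; python3 snap.py side g1 230 430 100 260 4
```

```text
t 2.2667 pos [ 486.4 -168.9   11.7] jaw -66.9 w 59.7 F [0.7 0.6 0.4]
dist 2 shift [-0.005, 0.002, 0.002] twist 0.0
```

View pics/g1.png

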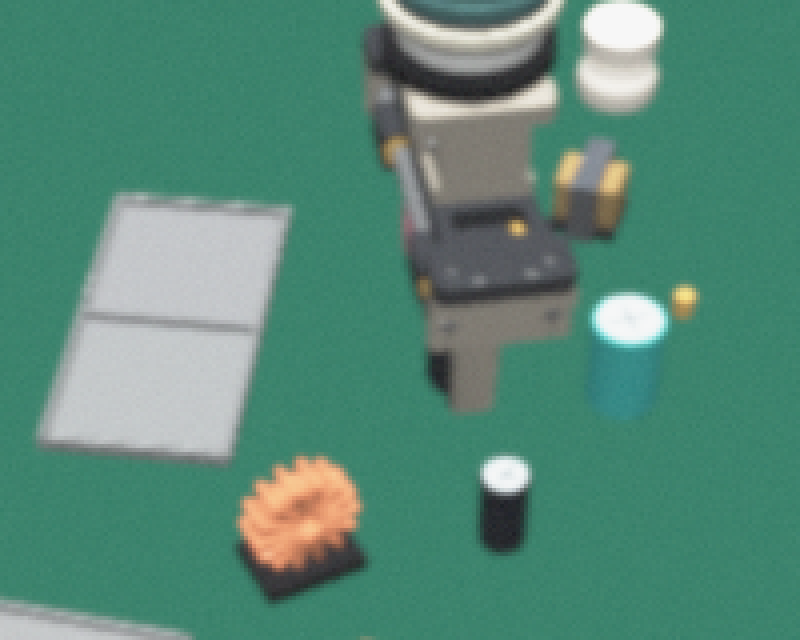

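Call:
arm_command(
  motion=[
    [0,[0,0,0],0],
    [0,[0,0,0],0],
    [0,[0,0,0],0],
    [0,[0,0,0],0],
    [0,[0,0,0],0],
    [0,[0,0,0],0],
    [0,[0,0,-0.03],0],
    [0,[0,0,-0.1],0],
    [0,[0,0,-0.2],0],
    [0,[0,0,-0.25],0],
    [0,[0,0,-0.25],0],
    [0,[0,0,-0.25],0],
  ],
  grip_force=20,
)

```text
time: 3.32
eef_pos: [0.486, -0.1682, 0.0863]
tcp_rot: [[0.919, 0.394, 0.002], [0.394, -0.919, -0.001], [0.001, 0.001, -1.0]]
wrist_force: [-0.5, 0.9, -1.5]
grip_width: 0.0347
```

```bash
python3 plan.py  639 -210.7 80 - 639 -210.7 16 -
```

```text
t 3.3167 pos [ 486.  -168.2   86.3] jaw -66.8 w 34.7 F [-0.5  0.9 -1.5]
dist 159 shift [0.413, 0.331, 0.022] twist 0.0
dist 64 shift [-0.0, -0.0, 0.213] twist 0.0
```

Call:
arm_command(
  motion=[
    [0,[0.05,0.04,0],0],
    [0,[0.13,0.1,0],0],
    [0,[0.22,0.18,0],0],
    [0,[0.3,0.24,0],0],
    [0,[0.37,0.3,0],0],
    [0,[0.413,0.331,0],0],
    [0,[0.413,0.331,0],0],
    [0,[0.413,0.331,0],0],
    [0,[0.413,0.331,0],0],
    [0,[0.413,0.331,0],0],
  ],
)

```text
time: 4.15
eef_pos: [0.637, -0.2102, 0.0848]
tcp_rot: [[0.919, 0.394, -0.002], [0.394, -0.919, 0.0], [-0.002, -0.001, -1.0]]
wrist_force: [-0.9, 0.5, -0.8]
grip_width: 0.0347
```

```bash
python3 plan.py  639 -210.7 15.2 -;  python3 snap.py top p1 340 500 130 250 5
```

```text
t 4.15 pos [ 637.  -210.2   84.8] jaw -66.8 w 34.7 F [-0.9  0.5 -0.8]
dist 70 shift [0.006, 0.005, 0.232] twist 0.0
```

View pics/p1.png

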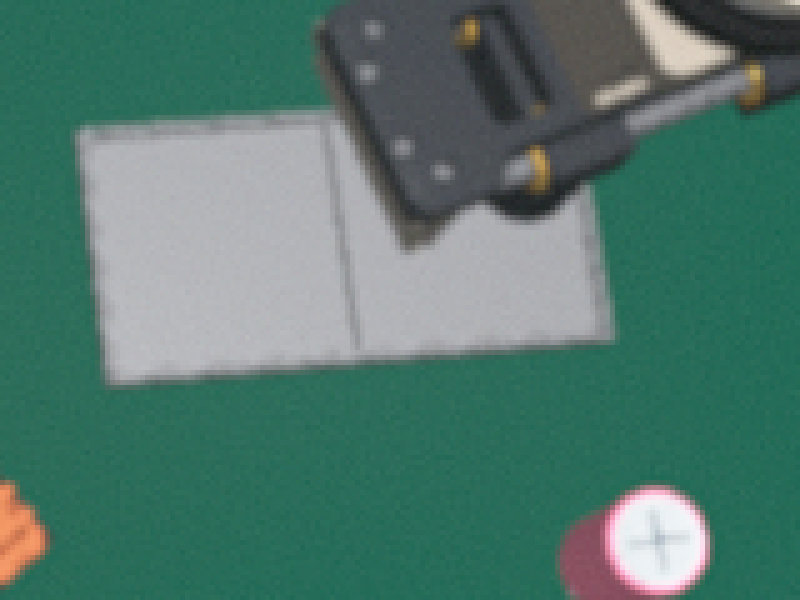

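Call:
arm_command(
  motion=[
    [0,[0.006,0.005,0.05],0],
    [0,[0.006,0.005,0.11],0],
    [0,[0.006,0.005,0.17],0],
    [0,[0.006,0.005,0.21],0],
    [0,[0.006,0.005,0.225],0],
    [0,[0.006,0.005,0.232],0],
    [0,[0.006,0.005,0.232],0],
    [0,[0.006,0.005,0.232],0],
  ],
)

```text
time: 4.87
eef_pos: [0.6415, -0.2113, 0.0167]
tcp_rot: [[0.919, 0.394, 0.001], [0.394, -0.919, -0.0], [0.001, 0.001, -1.0]]
wrist_force: [0.3, -0.4, -0.5]
grip_width: 0.0346
```

```bash
python3 plan.py  639 -210.7 15.2 -
python3 - <<'E'
from h import *
print(cast("top",[(411.4,200),(404.4,153),(361.5,206),(462.5,198),(457.5,147.5),(356,155.5)],.008).round(4))
E
```

```text
t 4.8667 pos [ 641.5 -211.3   16.7] jaw -66.8 w 34.6 F [ 0.3 -0.4 -0.5]
dist 3 shift [-0.007, -0.005, 0.005] twist 0.0
[[ 0.5914 -0.171   0.008 ]
 [ 0.6782 -0.1614  0.008 ]
 [ 0.5791 -0.0825  0.008 ]
 [ 0.5969 -0.2641  0.008 ]
 [ 0.6918 -0.2605  0.008 ]
 [ 0.6713 -0.0739  0.008 ]]
```

Call:
arm_command(
  motion=[
    [0,[-0.005,-0.003,0.003],0],
    [0,[-0.005,-0.003,0.006],0],
    [0,[-0.005,-0.003,0.006],0],
    [0,[-0.005,-0.003,0.006],0],
    [0.52,[-0.005,-0.003,0.006],0],
    [0.52,[-0.005,-0.003,0.006],0],
    [0.52,[-0.005,-0.003,0.006],0],
    [0.52,[-0.005,-0.003,0.006],0],
  ],
)

```text
time: 5.53
eef_pos: [0.6392, -0.211, 0.0143]
tcp_rot: [[0.919, 0.394, 0.0], [0.394, -0.919, -0.0], [0.0, 0.0, -1.0]]
wrist_force: [0.5, -0.5, -0.3]
grip_width: 0.0479
```

Call:
arm_command(
  motion=[
    [0.52,[0,0,-0.05],0],
    [0.52,[0,0,-0.12],0],
    [0.52,[0,0,-0.25],0],
    [0.52,[0,0,-0.33],0],
    [0.52,[0,0,-0.33],0],
    [0.52,[0,0,-0.33],0],
    [0.52,[0,0,-0.33],0],
  ],
)

```text
time: 6.12
eef_pos: [0.6387, -0.2109, 0.1134]
tcp_rot: [[0.919, 0.394, -0.0], [0.394, -0.919, -0.0], [-0.0, -0.0, -1.0]]
wrist_force: [-0.0, 0.1, -0.3]
grip_width: 0.0482
```

```bash
python3 snap.py side p2 200 400 100 260 4; python3 plan.py 452.3 168.2 115 77.1 452.3 168.2 9 -;  python3 -c "
from h import *
print('target px',proj('side',[.6397,-.211,.053]),proj('side',[.6397,-.211,.003]))"
```

```text
t 6.1667 pos [ 638.2 -210.8  112.4] jaw -66.8 w 47.7 F [ 0.1 -0.1  0.2]
dist 422 shift [-0.072, -1.405, -0.007] twist 0.802
dist 106 shift [0.001, -0.0, 0.353] twist 0.0
target px [[274.22222796 146.90600593]] [[275.93957302 166.04309987]]
```

View pics/p2.png

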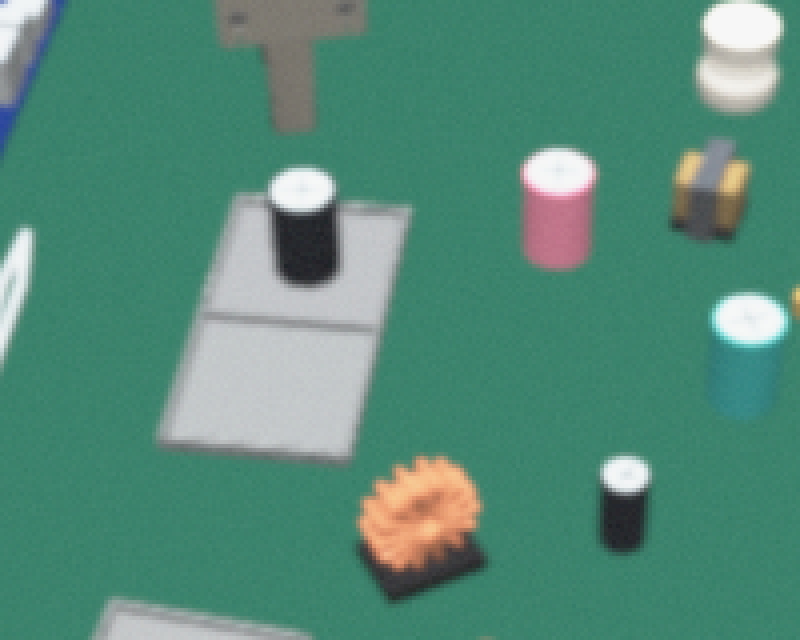

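Call:
arm_command(
  motion=[
    [0.52,[-0.01,-0.08,0],0],
    [0.6,[-0.02,-0.2,0],0],
    [0.6,[-0.04,-0.33,0],0],
    [0.6,[-0.04,-0.46,0],0],
    [0.6,[-0.05,-0.59,0],0],
    [0.6,[-0.06,-0.72,0],0],
    [0.6,[-0.07,-0.85,0],0],
    [0.6,[-0.072,-0.98,0],0],
    [0.6,[-0.072,-1.0,0],0],
  ],
)

```text
time: 6.92
eef_pos: [0.4969, 0.0628, 0.1121]
tcp_rot: [[0.916, 0.402, -0.004], [0.402, -0.916, 0.002], [-0.003, -0.004, -1.0]]
wrist_force: [0.8, -0.5, 0.2]
grip_width: 0.0549
```

Call:
arm_command(
  motion=[
    [0.6,[0,-0.12,0],0.15],
    [0.6,[0,-0.24,0],0.3],
    [0.6,[0,-0.33,0],0.45],
    [0.6,[0,-0.38,0],0.6],
    [0.6,[0,-0.405,0],0.75],
    [0.6,[0,-0.405,0],0.802],
    [0.6,[0,-0.405,0],0.802],
    [0.6,[0,-0.405,0],0.802],
    [0.6,[0,-0.405,0],0.802],
    [0.6,[0,-0.405,0],0.802],
  ],
)

```text
time: 7.75
eef_pos: [0.4533, 0.1673, 0.1128]
tcp_rot: [[0.975, -0.223, -0.001], [-0.223, -0.975, -0.0], [-0.001, 0.001, -1.0]]
wrist_force: [-0.0, -0.1, 0.8]
grip_width: 0.0554
```

```bash
python3 plan.py 452.3 168.2 9 77.1
```

```text
t 7.75 pos [453.3 167.3 112.8] jaw -102.9 w 55.4 F [-0.  -0.1  0.8]
dist 104 shift [-0.004, -0.002, 0.346] twist -0.0
```

Call:
arm_command(
  motion=[
    [0.6,[-0.004,-0.002,0.06],0],
    [0.6,[-0.004,-0.002,0.15],0],
    [0.6,[-0.004,-0.002,0.24],0],
    [0.6,[-0.004,-0.002,0.3],0],
    [0.6,[-0.004,-0.002,0.33],0],
    [0.6,[-0.004,-0.002,0.346],0],
    [0.6,[-0.004,-0.002,0.346],0],
    [0.6,[-0.004,-0.002,0.346],0],
    [0.6,[-0.004,-0.002,0.346],0],
  ],
)

```text
time: 8.5
eef_pos: [0.4532, 0.1691, 0.0104]
tcp_rot: [[0.975, -0.223, 0.002], [-0.223, -0.975, 0.001], [0.002, -0.001, -1.0]]
wrist_force: [0.4, -0.4, -0.4]
grip_width: 0.0555
```

Call:
arm_command(
  motion=[
    [0,[0,0,0],0],
    [0,[0,0,0],0],
    [0,[0,0,0],0],
    [0,[0,0,0],0],
    [0,[0,0,0],0],
    [0,[0,0,0],0],
    [0,[0,0,-0.03],0],
    [0,[0,0,-0.1],0],
    [0,[0,0,-0.2],0],
    [0,[0,0,-0.25],0],
    [0,[0,0,-0.25],0],
    [0,[0,0,-0.25],0],
  ],
)

```text
time: 9.5
eef_pos: [0.4528, 0.1689, 0.0853]
tcp_rot: [[0.975, -0.223, 0.002], [-0.223, -0.975, 0.001], [0.002, -0.001, -1.0]]
wrist_force: [-0.1, 0.6, -1.2]
grip_width: 0.0297
```

```bash
python3 plan.py 629.5 -121.5 85 96.2;python3 snap.py side p3 200 440 160 360 3
```

```text
t 9.5 pos [452.8 168.9  85.3] jaw -102.9 w 29.7 F [-0.1  0.6 -1.2]
dist 340 shift [0.791, 0.812, 0.001] twist -0.425
```

View pics/p3.png

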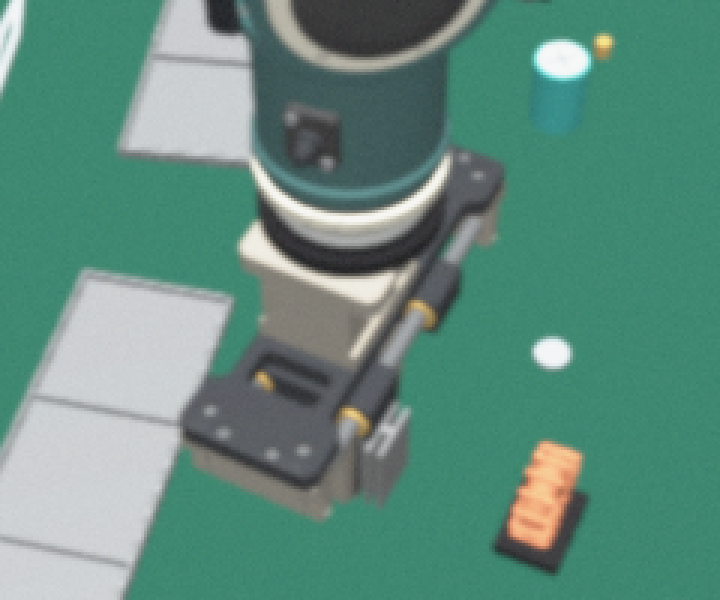

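Call:
arm_command(
  motion=[
    [0,[0.04,0.04,0],0],
    [0,[0.11,0.11,0],-0.1],
    [0,[0.2,0.205,0],-0.2],
    [0,[0.29,0.3,0],-0.3],
    [0,[0.38,0.39,0],-0.4],
    [0,[0.47,0.48,0],-0.425],
    [0,[0.56,0.575,0],-0.425],
    [0,[0.64,0.66,0],-0.425],
    [0,[0.71,0.73,0],-0.425],
    [0,[0.76,0.78,0],-0.425],
    [0,[0.791,0.812,0],-0.425],
    [0,[0.791,0.812,0],-0.425],
  ],
)

```text
time: 10.55
eef_pos: [0.629, -0.1248, 0.0825]
tcp_rot: [[0.995, 0.104, -0.002], [0.104, -0.995, -0.001], [-0.002, 0.001, -1.0]]
wrist_force: [-1.2, -0.2, -0.7]
grip_width: 0.0298
```

Call:
arm_command(
  motion=[
    [0,[0,0,0],0],
    [0,[0,0,0],0],
    [0,[0,0,0],0],
  ],
)

```text
time: 10.8
eef_pos: [0.6285, -0.1192, 0.0841]
tcp_rot: [[0.994, 0.111, -0.001], [0.111, -0.994, 0.001], [-0.001, -0.001, -1.0]]
wrist_force: [-0.0, -0.1, -0.1]
grip_width: 0.0301
```

```bash
python3 plan.py 629.5 -121.5 13.6 96.2
```

```text
t 10.8 pos [ 628.5 -119.2   84.1] jaw -83.6 w 30.1 F [-0.  -0.1 -0.1]
dist 71 shift [0.003, 0.008, 0.235] twist 0.004
```

Call:
arm_command(
  motion=[
    [0,[0.003,0.003,0.05],0],
    [0,[0.003,0.003,0.11],0],
    [0,[0.003,0.003,0.17],0],
    [0,[0.003,0.003,0.21],0],
    [0,[0.003,0.003,0.225],0],
    [0,[0.003,0.003,0.232],0],
    [0,[0.003,0.003,0.232],0],
    [0,[0.003,0.003,0.232],0],
    [0,[0.003,0.003,0.232],0],
    [0,[0.003,0.003,0.232],0],
  ],
)

```text
time: 11.63
eef_pos: [0.6308, -0.1225, 0.0157]
tcp_rot: [[0.994, 0.108, 0.002], [0.108, -0.994, -0.0], [0.001, 0.0, -1.0]]
wrist_force: [-0.2, -0.4, -0.1]
grip_width: 0.0297
```

```bash
python3 plan.py 629.5 -121.5 13.4 -
```

```text
t 11.6333 pos [ 630.8 -122.5   15.7] jaw -83.8 w 29.7 F [-0.2 -0.4 -0.1]
dist 3 shift [-0.004, -0.004, 0.008] twist 0.0
```

Lower the last 2 mm, release, go up.

Call:
arm_command(
  motion=[
    [0,[-0.003,-0.003,0.004],0],
    [0,[-0.003,-0.003,0.007],0],
    [0,[-0.003,-0.003,0.007],0],
    [0,[-0.003,-0.003,0.007],0],
    [0.45,[-0.003,-0.003,0.007],0],
    [0.45,[-0.003,-0.003,0.007],0],
    [0.45,[-0.003,-0.003,0.007],0],
    [0.45,[-0.003,-0.003,0.007],0],
  ],
)

```text
time: 12.3
eef_pos: [0.6292, -0.1217, 0.0127]
tcp_rot: [[0.994, 0.108, -0.0], [0.108, -0.994, -0.0], [-0.0, 0.0, -1.0]]
wrist_force: [-0.1, 0.1, 0.2]
grip_width: 0.0416
```

Call:
arm_command(
  motion=[
    [0.45,[0,0,-0.05],0],
    [0.45,[0,0,-0.12],0],
    [0.45,[0,0,-0.25],0],
    [0.45,[0,0,-0.33],0],
    [0.45,[0,0,-0.33],0],
    [0.45,[0,0,-0.33],0],
    [0.45,[0,0,-0.33],0],
    [0.45,[0,0,-0.33],0],
  ],
)

```text
time: 12.97
eef_pos: [0.6282, -0.1215, 0.1106]
tcp_rot: [[0.994, 0.108, -0.002], [0.108, -0.994, 0.0], [-0.002, -0.0, -1.0]]
wrist_force: [0.7, -0.5, -0.5]
grip_width: 0.0417
```

```bash
python3 snap.py side p4 200 400 100 260 4; python3 plan.py 444.8 -68.3 112 - 444.8 -68.3 8.5 -
```

```text
t 13.0167 pos [ 628.1 -121.5  110.4] jaw -83.8 w 41.8 F [ 0.2 -0.4 -0.6]
dist 191 shift [-0.588, -0.243, -0.004] twist 0.0
dist 104 shift [0.001, 0.0, 0.345] twist 0.0
```

View pics/p4.png

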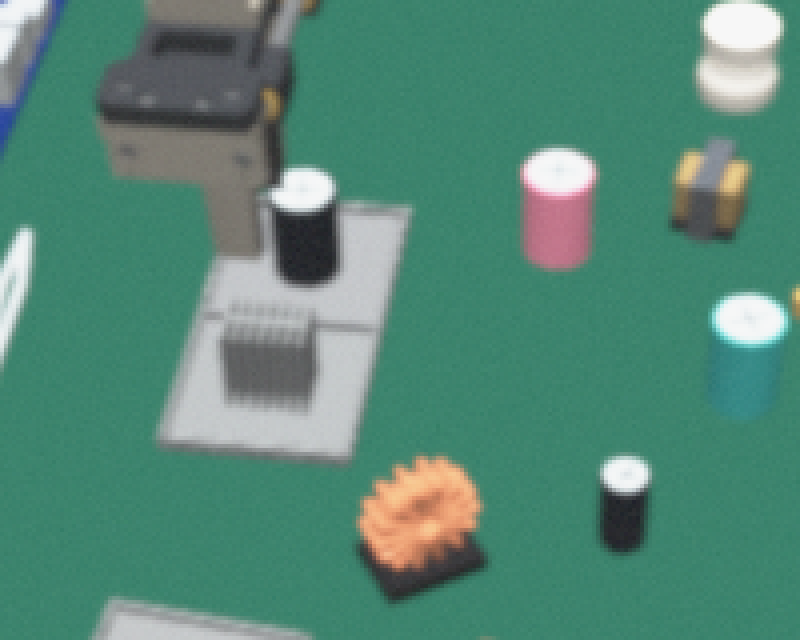

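Call:
arm_command(
  motion=[
    [0.5,[-0.08,-0.03,0],0],
    [0.5,[-0.19,-0.08,0],0],
    [0.5,[-0.31,-0.13,0],0],
    [0.5,[-0.42,-0.175,0],0],
    [0.5,[-0.51,-0.21,0],0],
    [0.5,[-0.57,-0.235,0],0],
    [0.5,[-0.588,-0.243,0],0],
    [0.5,[-0.588,-0.243,0],0],
    [0.5,[-0.588,-0.243,0],0],
    [0.5,[-0.588,-0.243,0],0],
    [0.5,[-0.588,-0.243,0],0],
    [0.5,[-0.588,-0.243,0],0],
  ],
)

```text
time: 14.02
eef_pos: [0.4468, -0.0684, 0.1115]
tcp_rot: [[0.994, 0.108, 0.0], [0.108, -0.994, 0.0], [0.0, -0.0, -1.0]]
wrist_force: [0.1, -0.5, -0.0]
grip_width: 0.0457
```

```bash
python3 plan.py 444.8 -68.3 8.5 -
```

```text
t 14.0167 pos [446.8 -68.4 111.5] jaw -83.8 w 45.7 F [ 0.1 -0.5 -0. ]
dist 103 shift [-0.007, -0.001, 0.343] twist 0.0
```

Call:
arm_command(
  motion=[
    [0.5,[-0.007,-0.001,0.06],0],
    [0.5,[-0.007,-0.001,0.15],0],
    [0.5,[-0.007,-0.001,0.24],0],
    [0.5,[-0.007,-0.001,0.3],0],
    [0.5,[-0.007,-0.001,0.33],0],
    [0.5,[-0.007,-0.001,0.343],0],
    [0.5,[-0.007,-0.001,0.343],0],
    [0.5,[-0.007,-0.001,0.343],0],
    [0.5,[-0.007,-0.001,0.343],0],
  ],
)

```text
time: 14.77
eef_pos: [0.4448, -0.0683, 0.0097]
tcp_rot: [[0.994, 0.108, 0.002], [0.108, -0.994, -0.0], [0.002, 0.001, -1.0]]
wrist_force: [0.1, -0.8, 0.6]
grip_width: 0.0459
```

Call:
arm_command(
  motion=[
    [0,[0,0,0],0],
    [0,[0,0,0],0],
    [0,[0,0,0],0],
    [0,[0,0,0],0],
    [0,[0,0,0],0],
    [0,[0,0,0],0],
    [0,[0,0,-0.03],0],
    [0,[0,0,-0.1],0],
    [0,[0,0,-0.2],0],
    [0,[0,0,-0.3],0],
    [0,[0,0,-0.3],0],
    [0,[0,0,-0.3],0],
  ],
)

```text
time: 15.77
eef_pos: [0.445, -0.0684, 0.1005]
tcp_rot: [[0.994, 0.108, 0.004], [0.108, -0.994, -0.001], [0.004, 0.001, -1.0]]
wrist_force: [-0.4, 0.7, -0.4]
grip_width: 0.0218
```

```bash
python3 plan.py 608.8 74.5 100 -
python3 - <<'E'
from h import *
# tray3 divider/corner cross-check, pixels from crop c1 (x/2.8+110, y/2.8+140)
q=np.array([(245,68),(239,207),(387,68),(384,207),(100,65),(92,207),(529,65),(529,207)])/2.8+[110,140]
P=cast("top",q,.008); print((P*1000).round(1).tolist())
E
```

```text
t 15.7667 pos [445.  -68.4 100.5] jaw -83.8 w 21.8 F [-0.4  0.7 -0.4]
dist 217 shift [0.594, -0.415, 0.004] twist 0.0
[[650.9, 205.9, 8.0], [561.5, 204.5, 8.0], [651.8, 116.4, 8.0], [562.4, 115.1, 8.0], [652.4, 298.7, 8.0], [560.6, 296.3, 8.0], [655.0, 27.3, 8.0], [563.5, 26.0, 8.0]]
```

Call:
arm_command(
  motion=[
    [0,[0.06,-0.04,0],0],
    [0,[0.16,-0.11,0],0],
    [0,[0.27,-0.19,0],0],
    [0,[0.38,-0.265,0],0],
    [0,[0.47,-0.33,0],0],
    [0,[0.55,-0.385,0],0],
    [0,[0.594,-0.41,0],0],
    [0,[0.594,-0.41,0],0],
    [0,[0.594,-0.41,0],0],
    [0,[0.594,-0.41,0],0],
    [0,[0.594,-0.41,0],0],
    [0,[0.594,-0.41,0],0],
  ],
)

```text
time: 16.77
eef_pos: [0.6068, 0.0721, 0.0986]
tcp_rot: [[0.994, 0.107, -0.001], [0.107, -0.994, -0.001], [-0.001, 0.001, -1.0]]
wrist_force: [0.2, 0.6, -0.2]
grip_width: 0.0214
```

```bash
python3 plan.py 608.8 73 13.2 -
```

```text
t 16.7667 pos [606.8  72.1  98.6] jaw -83.9 w 21.4 F [ 0.2  0.6 -0.2]
dist 85 shift [0.007, -0.002, 0.285] twist 0.0
```

Call:
arm_command(
  motion=[
    [0,[0.005,-0.002,0.05],0],
    [0,[0.005,-0.002,0.12],0],
    [0,[0.005,-0.002,0.2],0],
    [0,[0.005,-0.002,0.25],0],
    [0,[0.005,-0.002,0.27],0],
    [0,[0.005,-0.002,0.282],0],
    [0,[0.005,-0.002,0.285],0],
    [0,[0.005,-0.002,0.285],0],
    [0,[0.005,-0.002,0.285],0],
    [0,[0.005,-0.002,0.285],0],
    [0,[0.005,-0.002,0.285],0],
    [0,[0.005,-0.002,0.285],0],
  ],
)

```text
time: 17.77
eef_pos: [0.6094, 0.0742, 0.0138]
tcp_rot: [[0.994, 0.108, 0.001], [0.108, -0.994, 0.0], [0.001, 0.0, -1.0]]
wrist_force: [0.1, 0.3, -0.1]
grip_width: 0.0218
```

```bash
python3 plan.py 608.8 73 12.8 -
```

```text
t 17.7667 pos [609.4  74.2  13.8] jaw -83.8 w 21.8 F [ 0.1  0.3 -0.1]
dist 2 shift [-0.002, 0.004, 0.003] twist 0.0
```

Call:
arm_command(
  motion=[
    [0,[-0.002,0.003,0.003],0],
    [0,[-0.002,0.003,0.003],0],
    [0,[-0.002,0.003,0.003],0],
    [0.38,[-0.002,0.003,0.003],0],
    [0.38,[-0.002,0.003,0.003],0],
    [0.38,[-0.002,0.003,0.003],0],
    [0.38,[-0.002,0.003,0.003],0],
  ],
)

```text
time: 18.35
eef_pos: [0.6086, 0.0732, 0.0124]
tcp_rot: [[0.994, 0.108, -0.0], [0.108, -0.994, -0.0], [-0.0, 0.0, -1.0]]
wrist_force: [0.8, -0.0, 0.3]
grip_width: 0.0346
```

Call:
arm_command(
  motion=[
    [0.38,[0,0,-0.05],0],
    [0.38,[0,0,-0.12],0],
    [0.38,[0,0,-0.25],0],
    [0.38,[0,0,-0.33],0],
    [0.38,[0,0,-0.33],0],
    [0.38,[0,0,-0.33],0],
    [0.38,[0,0,-0.33],0],
    [0.38,[0,0,-0.33],0],
  ],
)

```text
time: 19.02
eef_pos: [0.6074, 0.073, 0.1099]
tcp_rot: [[0.994, 0.108, -0.003], [0.108, -0.994, -0.001], [-0.003, 0.0, -1.0]]
wrist_force: [-0.3, 0.2, -0.1]
grip_width: 0.0345
```

```bash
python3 snap.py side p5 160 360 200 360 4; python3 plan.py 480 48.5 112 -17.9 480 48.5 8.5 -
```

```text
t 19.0667 pos [607.5  73.  109.8] jaw -83.8 w 34.9 F [-0.   0.4 -0.7]
dist 130 shift [-0.431, 0.035, -0.006] twist -1.464
dist 104 shift [0.0, 0.001, 0.345] twist 0.0
```

View pics/p5.png

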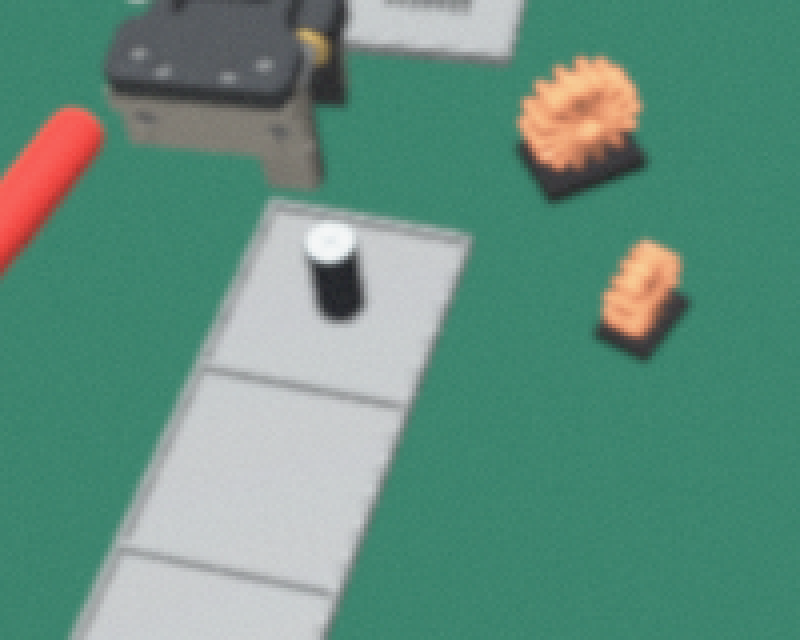

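Call:
arm_command(
  motion=[
    [0.45,[-0.06,0.005,0],-0.14],
    [0.45,[-0.15,0.012,0],-0.29],
    [0.45,[-0.25,0.02,0],-0.44],
    [0.45,[-0.34,0.027,0],-0.59],
    [0.45,[-0.4,0.033,0],-0.74],
    [0.45,[-0.431,0.035,0],-0.89],
    [0.45,[-0.431,0.035,0],-1.0],
    [0.45,[-0.431,0.035,0],-1.0],
  ],
)

```text
time: 19.73
eef_pos: [0.48, 0.0485, 0.1106]
tcp_rot: [[0.625, 0.781, -0.002], [0.781, -0.625, 0.0], [-0.001, -0.002, -1.0]]
wrist_force: [-0.3, 0.0, 0.2]
grip_width: 0.0414
```

Call:
arm_command(
  motion=[
    [0.45,[0,0,0],-0.12],
    [0.45,[0,0,0],-0.27],
    [0.45,[0,0,0],-0.4],
    [0.45,[0,0,0],-0.464],
    [0.45,[0,0,0],-0.464],
    [0.45,[0,0,0],-0.464],
    [0.45,[0,0,0],-0.464],
    [0.45,[0,0,0],-0.464],
  ],
)

```text
time: 20.4
eef_pos: [0.4811, 0.0488, 0.1112]
tcp_rot: [[0.309, 0.951, -0.0], [0.951, -0.309, -0.0], [-0.0, -0.0, -1.0]]
wrist_force: [0.5, 0.5, 0.4]
grip_width: 0.041
```

```bash
python3 plan.py 480 48.5 9 -17.9;  python3 snap.py side g5 240 400 180 310 5
```

```text
t 20.4 pos [481.1  48.8 111.2] jaw -18.0 w 41.0 F [0.5 0.5 0.4]
dist 102 shift [-0.002, -0.003, 0.341] twist -0.002
```

View pics/g5.png

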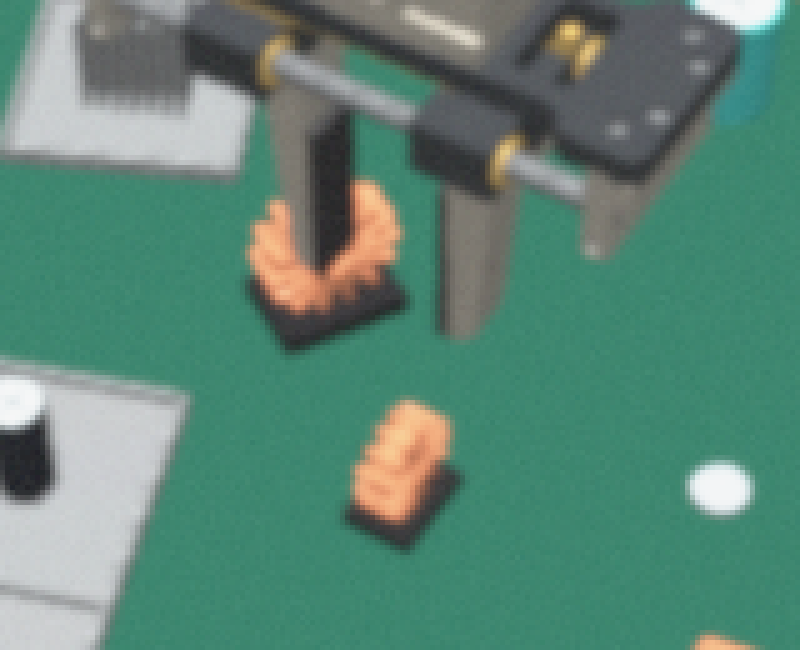

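Call:
arm_command(
  motion=[
    [0.45,[-0.002,-0.003,0.06],0],
    [0.45,[-0.002,-0.003,0.15],0],
    [0.45,[-0.002,-0.003,0.24],0],
    [0.45,[-0.002,-0.003,0.3],0],
    [0.45,[-0.002,-0.003,0.33],0],
    [0.45,[-0.002,-0.003,0.341],0],
    [0.45,[-0.002,-0.003,0.341],0],
    [0.45,[-0.002,-0.003,0.341],0],
    [0.45,[-0.002,-0.003,0.341],0],
    [0.45,[-0.002,-0.003,0.341],0],
  ],
)

```text
time: 21.28
eef_pos: [0.481, 0.0485, 0.0101]
tcp_rot: [[0.308, 0.952, 0.002], [0.952, -0.308, 0.0], [0.001, 0.002, -1.0]]
wrist_force: [0.1, 0.0, -0.8]
grip_width: 0.0415
```

Call:
arm_command(
  motion=[
    [0,[0,0,0],0],
    [0,[0,0,0],0],
    [0,[0,0,0],0],
    [0,[0,0,0],0],
    [0,[0,0,0],0],
    [0,[0,0,0],0],
    [0,[0,0,-0.03],0],
    [0,[0,0,-0.1],0],
    [0,[0,0,-0.2],0],
    [0,[0,0,-0.3],0],
    [0,[0,0,-0.3],0],
    [0,[0,0,-0.3],0],
  ],
)

```text
time: 22.28
eef_pos: [0.4813, 0.0484, 0.1008]
tcp_rot: [[0.308, 0.952, 0.004], [0.952, -0.308, -0.0], [0.001, 0.004, -1.0]]
wrist_force: [-0.9, 0.1, -0.3]
grip_width: 0.0155
```

```bash
python3 plan.py 607.8 163 100 -; python3 snap.py side g6 240 400 180 310 5
```

```text
t 22.2833 pos [481.3  48.4 100.8] jaw -17.9 w 15.5 F [-0.9  0.1 -0.3]
dist 171 shift [0.493, 0.284, 0.004] twist 0.0
```

View pics/g6.png

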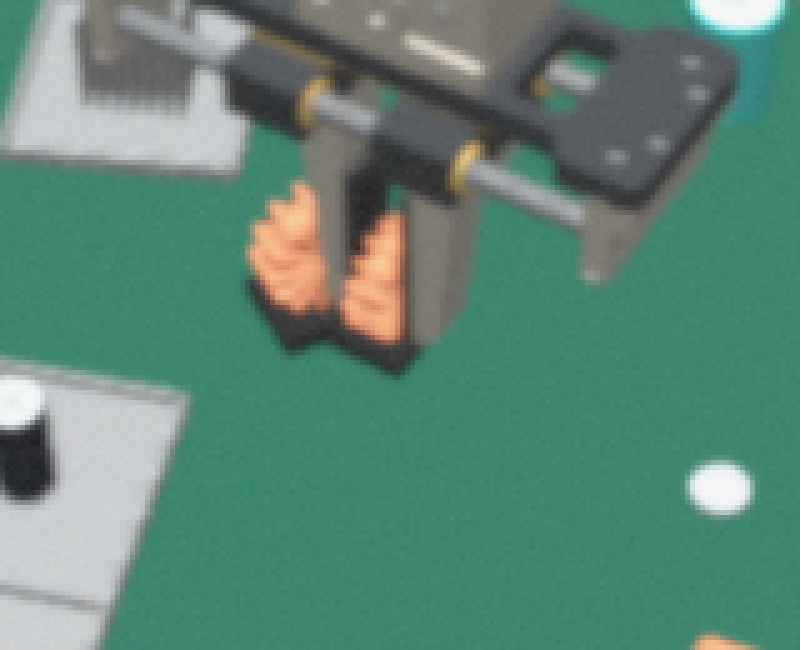

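Call:
arm_command(
  motion=[
    [0,[0.06,0.03,0],0],
    [0,[0.15,0.085,0],0],
    [0,[0.25,0.145,0],0],
    [0,[0.34,0.195,0],0],
    [0,[0.42,0.24,0],0],
    [0,[0.475,0.275,0],0],
    [0,[0.493,0.284,0],0],
    [0,[0.493,0.284,0],0],
    [0,[0.493,0.284,0],0],
    [0,[0.493,0.284,0],0],
    [0,[0.493,0.284,0],0],
    [0,[0.493,0.284,0],0],
  ],
)

```text
time: 23.33
eef_pos: [0.6062, 0.1619, 0.0991]
tcp_rot: [[0.308, 0.951, -0.0], [0.951, -0.308, -0.001], [-0.001, -0.0, -1.0]]
wrist_force: [0.0, 0.1, -0.8]
grip_width: 0.0159
```

```bash
python3 plan.py 607.8 163 13.5 -
```

```text
t 23.3333 pos [606.2 161.9  99.1] jaw -17.9 w 15.9 F [ 0.   0.1 -0.8]
dist 86 shift [0.005, 0.004, 0.285] twist 0.0
```

Call:
arm_command(
  motion=[
    [0,[0.003,0.001,0.05],0],
    [0,[0.003,0.001,0.12],0],
    [0,[0.003,0.001,0.2],0],
    [0,[0.003,0.001,0.25],0],
    [0,[0.003,0.001,0.27],0],
    [0,[0.003,0.001,0.282],0],
    [0,[0.003,0.001,0.285],0],
    [0,[0.003,0.001,0.285],0],
    [0,[0.003,0.001,0.285],0],
    [0,[0.003,0.001,0.285],0],
    [0,[0.003,0.001,0.285],0],
    [0,[0.003,0.001,0.285],0],
  ],
)

```text
time: 24.33
eef_pos: [0.6076, 0.1638, 0.0142]
tcp_rot: [[0.307, 0.952, 0.001], [0.952, -0.307, 0.0], [0.0, 0.001, -1.0]]
wrist_force: [-1.1, -0.1, 0.2]
grip_width: 0.0156
```

```bash
python3 plan.py 607.8 163 13.1 -
```

```text
t 24.3333 pos [607.6 163.8  14.2] jaw -17.9 w 15.6 F [-1.1 -0.1  0.2]
dist 1 shift [-0.002, 0.002, 0.004] twist 0.0
```

Call:
arm_command(
  motion=[
    [0,[0,0,0.004],0],
    [0,[0,0,0.004],0],
    [0,[0,0,0.004],0],
    [0.36,[0,0,0.004],0],
    [0.36,[0,0,0.004],0],
    [0.36,[0,0,0.004],0],
    [0.36,[0,0,0.004],0],
  ],
)

```text
time: 24.92
eef_pos: [0.6072, 0.1638, 0.0124]
tcp_rot: [[0.307, 0.952, 0.0], [0.952, -0.307, 0.0], [0.0, 0.0, -1.0]]
wrist_force: [-0.6, -0.8, 0.1]
grip_width: 0.0332
```

Call:
arm_command(
  motion=[
    [0.36,[0,0,-0.05],0],
    [0.36,[0,0,-0.12],0],
    [0.36,[0,0,-0.25],0],
    [0.36,[0,0,-0.33],0],
    [0.36,[0,0,-0.33],0],
    [0.36,[0,0,-0.33],0],
    [0.36,[0,0,-0.33],0],
    [0.36,[0,0,-0.33],0],
  ],
)

```text
time: 25.58
eef_pos: [0.6063, 0.1633, 0.1104]
tcp_rot: [[0.307, 0.952, -0.002], [0.952, -0.307, -0.001], [-0.001, -0.002, -1.0]]
wrist_force: [-0.1, 0.8, -0.4]
grip_width: 0.0328
```

```bash
python3 snap.py side p6 160 360 220 420 3; python3 plan.py 474 288.2 112 5 474 288.2 8 -
```

```text
t 25.6333 pos [606.3 163.4 110.1] jaw -17.9 w 33.2 F [ 0.  -0.2 -0.6]
dist 182 shift [0.26, -0.547, -0.005] twist -0.509
dist 104 shift [0.0, 0.001, 0.347] twist 0.0
```

View pics/p6.png

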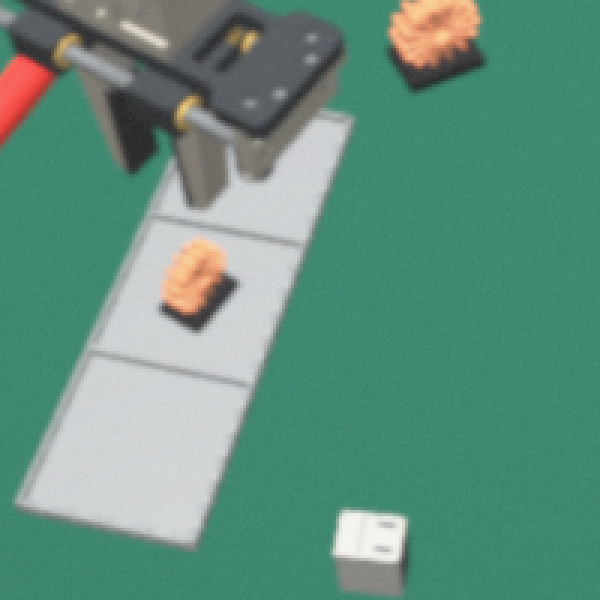

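Call:
arm_command(
  motion=[
    [0.4,[0.04,-0.07,0],0.14],
    [0.45,[0.09,-0.18,0],0.29],
    [0.45,[0.14,-0.3,0],0.44],
    [0.45,[0.19,-0.41,0],0.59],
    [0.45,[0.23,-0.49,0],0.74],
    [0.45,[0.25,-0.53,0],0.89],
    [0.45,[0.26,-0.547,0],1.0],
    [0.45,[0.26,-0.547,0],1.0],
  ],
)

```text
time: 26.3
eef_pos: [0.4728, 0.29, 0.1106]
tcp_rot: [[0.889, 0.457, -0.002], [0.457, -0.889, -0.001], [-0.002, -0.0, -1.0]]
wrist_force: [0.4, 0.3, 0.5]
grip_width: 0.0416
```

Call:
arm_command(
  motion=[
    [0.5,[0,0,0],0.12],
    [0.5,[0,0,0],0.27],
    [0.5,[0,0,0],0.4],
    [0.5,[0,0,0],0.49],
    [0.5,[0,0,0],0.49],
    [0.5,[0,0,0],0.49],
    [0.5,[0,0,0],0.49],
    [0.5,[0,0,0],0.49],
  ],
)

```text
time: 26.97
eef_pos: [0.4751, 0.2881, 0.1111]
tcp_rot: [[0.996, 0.09, -0.0], [0.09, -0.996, -0.0], [-0.001, 0.0, -1.0]]
wrist_force: [0.5, -0.5, 0.0]
grip_width: 0.0464
```

```bash
python3 plan.py 474 288.2 8 95
```

```text
t 26.9667 pos [475.1 288.1 111.1] jaw -84.9 w 46.4 F [ 0.5 -0.5  0. ]
dist 103 shift [-0.003, -0.001, 0.344] twist 0.003
```

Call:
arm_command(
  motion=[
    [0.5,[-0.003,-0.001,0.06],0],
    [0.5,[-0.003,-0.001,0.15],0],
    [0.5,[-0.003,-0.001,0.24],0],
    [0.5,[-0.003,-0.001,0.3],0],
    [0.5,[-0.003,-0.001,0.33],0],
    [0.5,[-0.003,-0.001,0.344],0],
    [0.5,[-0.003,-0.001,0.344],0],
    [0.5,[-0.003,-0.001,0.344],0],
    [0.5,[-0.003,-0.001,0.344],0],
  ],
)

```text
time: 27.72
eef_pos: [0.4749, 0.2893, 0.0094]
tcp_rot: [[0.996, 0.088, 0.002], [0.088, -0.996, 0.001], [0.002, -0.001, -1.0]]
wrist_force: [-0.6, 0.1, -0.9]
grip_width: 0.0457
```

Call:
arm_command(
  motion=[
    [0,[0,0,0],0],
    [0,[0,0,0],0],
    [0,[0,0,0],0],
    [0,[0,0,0],0],
    [0,[0,0,0],0],
    [0,[0,0,0],0],
    [0,[0,0,-0.03],0],
    [0,[0,0,-0.1],0],
    [0,[0,0,-0.2],0],
    [0,[0,0,-0.3],0],
    [0,[0,0,-0.3],0],
    [0,[0,0,-0.3],0],
  ],
)

```text
time: 28.72
eef_pos: [0.4752, 0.2893, 0.1002]
tcp_rot: [[0.996, 0.088, 0.004], [0.088, -0.996, 0.002], [0.004, -0.002, -1.0]]
wrist_force: [0.2, -0.8, -0.2]
grip_width: 0.0218
```

```bash
python3 plan.py 606.7 253 100 -
```

```text
t 28.7167 pos [475.2 289.3 100.2] jaw -85.0 w 21.8 F [ 0.2 -0.8 -0.2]
dist 136 shift [0.426, 0.159, 0.002] twist 0.0
```

Call:
arm_command(
  motion=[
    [0,[0.06,0.02,0],0],
    [0,[0.15,0.055,0],0],
    [0,[0.25,0.09,0],0],
    [0,[0.33,0.125,0],0],
    [0,[0.39,0.147,0],0],
    [0,[0.426,0.159,0],0],
    [0,[0.43,0.159,0],0],
    [0,[0.43,0.159,0],0],
    [0,[0.43,0.159,0],0],
    [0,[0.43,0.159,0],0],
    [0,[0.43,0.159,0],0],
  ],
)

```text
time: 29.63
eef_pos: [0.6056, 0.2534, 0.0983]
tcp_rot: [[0.996, 0.09, -0.001], [0.09, -0.996, 0.0], [-0.001, -0.0, -1.0]]
wrist_force: [0.5, -1.0, -0.6]
grip_width: 0.022
```

```bash
python3 plan.py 607.2 253 12.8 -
```

```text
t 29.6333 pos [605.6 253.4  98.3] jaw -84.8 w 22.0 F [ 0.5 -1.  -0.6]
dist 85 shift [0.005, 0.002, 0.285] twist 0.0
```

Call:
arm_command(
  motion=[
    [0,[0.003,0.002,0.05],0],
    [0,[0.003,0.002,0.12],0],
    [0,[0.003,0.002,0.2],0],
    [0,[0.003,0.002,0.25],0],
    [0,[0.003,0.002,0.27],0],
    [0,[0.003,0.002,0.282],0],
    [0,[0.003,0.002,0.283],0],
    [0,[0.003,0.002,0.283],0],
    [0,[0.003,0.002,0.283],0],
    [0,[0.003,0.002,0.283],0],
    [0,[0.003,0.002,0.283],0],
    [0,[0.003,0.002,0.283],0],
  ],
)

```text
time: 30.63
eef_pos: [0.6081, 0.2521, 0.0139]
tcp_rot: [[0.996, 0.088, 0.001], [0.088, -0.996, 0.0], [0.001, -0.0, -1.0]]
wrist_force: [0.0, 0.5, -0.2]
grip_width: 0.0221
```

```bash
python3 plan.py 607.2 253 12.4 -
```

```text
t 30.6333 pos [608.1 252.1  13.9] jaw -85.0 w 22.1 F [ 0.   0.5 -0.2]
dist 2 shift [-0.003, -0.003, 0.005] twist 0.0
```

Release, rise, and then back away from the view toward −x.

Call:
arm_command(
  motion=[
    [0,[0,-0.002,0.004],0],
    [0,[0,-0.002,0.004],0],
    [0,[0,-0.002,0.004],0],
    [0.38,[0,-0.002,0.004],0],
    [0.38,[0,-0.002,0.004],0],
    [0.38,[0,-0.002,0.004],0],
    [0.38,[0,-0.002,0.004],0],
  ],
)

```text
time: 31.22
eef_pos: [0.6077, 0.2526, 0.0121]
tcp_rot: [[0.996, 0.088, 0.0], [0.088, -0.996, 0.0], [0.0, -0.0, -1.0]]
wrist_force: [-0.7, -0.4, -0.2]
grip_width: 0.0352
```

Call:
arm_command(
  motion=[
    [0.38,[0,0,-0.05],0],
    [0.38,[0,0,-0.12],0],
    [0.38,[0,0,-0.25],0],
    [0.38,[0,0,-0.36],0],
    [0.38,[-0.1,-0.1,-0.36],0],
    [0.38,[-0.2,-0.2,-0.36],0],
    [0.38,[-0.3,-0.3,-0.36],0],
    [0.38,[-0.4,-0.4,-0.36],0],
    [0.38,[-0.5,-0.5,-0.36],0],
    [0.38,[-0.55,-0.6,-0.36],0],
    [0.38,[-0.55,-0.6,-0.36],0],
    [0.38,[-0.55,-0.6,-0.36],0],
  ],
)

```text
time: 32.22
eef_pos: [0.4255, 0.42, 0.1214]
tcp_rot: [[0.996, 0.094, 0.001], [0.094, -0.996, 0.002], [0.001, -0.002, -1.0]]
wrist_force: [0.1, -1.0, -0.0]
grip_width: 0.035
```

```bash
python3 snap.py side p7 160 460 100 420 1;python3 snap.py top p8 110 510 130 330 2; python3 plan.py
```

```text
t 32.3167 pos [428.5 416.6 120.7] jaw -85.0 w 34.9 F [0.3 0.3 0.2]
```

View pics/p7_full.png

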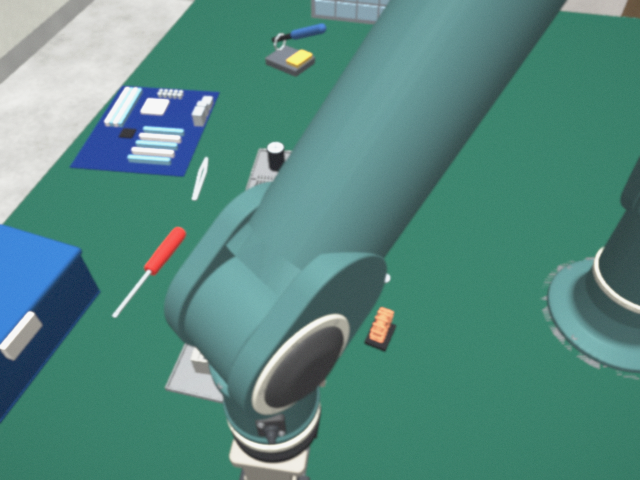

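View pics/p8.png

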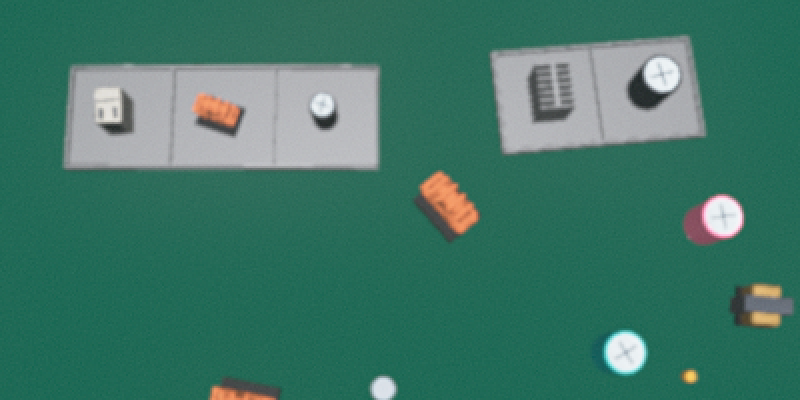

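```bash
python3 - <<'E'
from h import *
im=cv2.imread("pics/p8_full.png")[:,:,::-1].astype(int)
r,g,b=im[:,:,0],im[:,:,1],im[:,:,2]
for k,u,v,z,th in (("big",441,167,.053,185),("small",271,182,.045,185),("port",164,182,.043,185)):
    c,ce,st=blob(im.min(2)>th,(u,v)); print(k,ce.round(1),st[4],rect(cast("top",c,z)))
c,ce,st=blob((r>170)&(b<140)&(r>g+50),(218,185)); print("choke",rect(cast("top",c,.045)))
m=im.max(2)-im.min(2)<35; 
for k,x0,x1,y0,y1 in (("hs",370,400,155,195),):
    mm=np.zeros_like(m); mm[y0:y1,x0:x1]=im.mean(2)[y0:y1,x0:x1]<130
    mm=cv2.morphologyEx(mm.astype(np.uint8),cv2.MORPH_CLOSE,np.ones((3,3)))
    c,ce,st=blob(mm,(385,176)); print(k,ce.round(1),st.tolist(),rect(cast("top",c,.025)))
for k,P in dict(t2p=(.6295,-.1215),t2m=(.6393,-.211),c1=(.609,.073),c2=(.6078,.163),c3=(.6065,.253)).items(): print(k,proj("top",[*P,.003]).round(1))
E
python3 - <<'E'
import cv2
a=cv2.imread("pics/p8_full.png");cv2.imwrite("pics/z1.png",cv2.resize(a[145:225,345:470],None,fx=6,fy=6,interpolation=3))
cv2.imwrite("pics/z2.png",cv2.resize(a[150:225,135:305],None,fx=4.6,fy=4.6,interpolation=3))
E
```

```text
big [440.6 166.6] 223 (array([ 639.1, -211.8]), array([28.7, 28.4]), 43.8)
small [270.8 181.7] 102 (array([609.8,  72.7]), array([18.2, 17.8]), 45.1)
port [163.2 181.3] 190 (array([608.4, 253.5]), array([30.3, 20.4]), 4.1)
choke (array([603.8, 160.9]), array([36.7, 17.7]), 71.7)
hs [384.1 176.6] [374, 162, 23, 29, 458] (array([ 628.8, -121.3]), array([49.5, 35.9]), 6.2)
t2p [[382.6 179.4]]
t2m [[431.6 175.2]]
c1 [[272.5 188.8]]
c2 [[221.1 188.9]]
c3 [[170.1 189.2]]
```

View pics/z1.png

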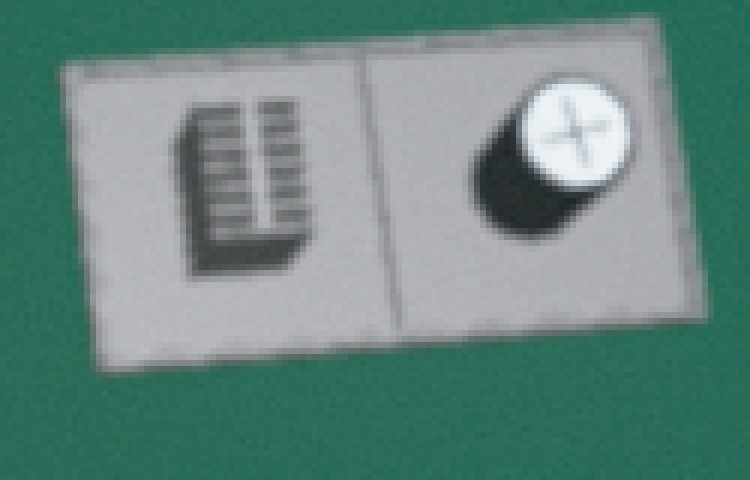

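View pics/z2.png

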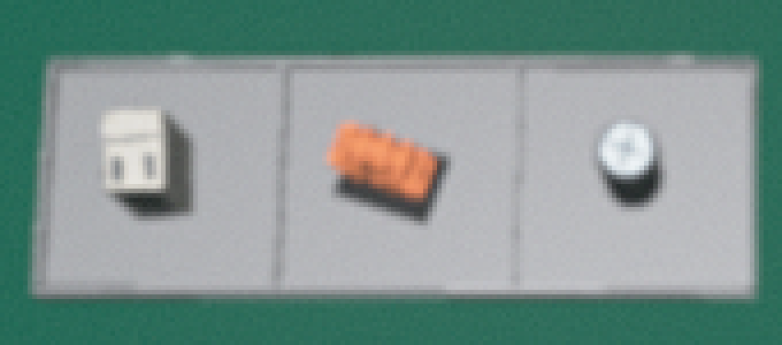

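```bash
python3 -c "
from h import *
print(job.job_done())"
```

```text
the job is handed in; nothing more can be done
None
```

I placed all five parts upright, each in its own compartment, in the order listed, and handed the job in at about 32 s of the 118 s allowed. The large can capacitor and the heat sink are in the two-compartment tray. The small can capacitor, the smallest of the three coils and the port block are in the three-compartment tray. I did not go near the transformer, the pink and turquoise look-alikes or the larger coils. In the last top view the transformer and both look-alikes stand where they were; the medium coil is only partly in that crop.

**Centring:** in the last top view, measured on the part tops, the two capacitors and the port block are within about 2 mm of where I took the compartment middles to be, and the heat sink within about 1 mm.

**Readings that disagreed:**
- **Coil:** its copper measured about 4 mm off in x and 2 mm in y. I put that down to the ring's side showing in the view, since its foot lies within about 1.5 pixels of the middle.
- **Tray middles:** different readings of the tray centres along y differed by 4–6 mm. I aimed between them, so the parts could be off the true middle by a couple of millimetres more than the figures above.

**Not seen at the end:** the arm blocked most of the trays in the last side picture, so the final check rests on the top view. Before that, clear side pictures showed every part except the port block standing in its compartment. Wrist force readings at the end of each move stayed under 2 N.

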